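# Straighten the picture-book rack

### The arm

A 6-joint arm with a two-finger parallel gripper is mounted at the origin on the work surface. World frame = base frame: x ahead of the robot, y to its left, z up, the work surface at z = 0. Lengths are in mm, angles in rad, forces in N, time in s.
With the tool pointing down it reaches from about 300 to 850 mm from the base axis. Payload 4.2 kg.
Tool frame: the origin (TCP) lies on the centre line of the jaws, within the pads' length; the fingertips stand 25 mm ahead of it and the grasp point (between the pads) lies 6 mm ahead of it; z points along the fingers, y is the line along which they close (so a half turn about z gives the same grasp; the last joint's range is limited). The gripper opens to 91 mm and grips with 3 to 60 N. Pads are 32 mm wide; open, the fingers measure 118 mm over their backs; the gripper's body (76 mm by 178 mm) begins 60 mm behind the grasp point.
Start: joints at [-1.331, 0.32, 1.565, -0, 1.257, -0.02], TCP at [147.712, -555.717, 238.976] pointing down, gripper open.
Joint ranges: [-3.11, 3.11], [-0.84, 2.01], [0.21, 2.61], [-1.34, 4.49], [0.05, 2.63], [-2.56, 2.56]. Speed limits (rad/s): [2.57, 2.57, 3.14, 3.14, 3.14, 3.14].

### API

Orientations are given as a unit quaternion [x, y, z, w].
In Python, from rig import robot, cams gives the robot as it stands.
- The arm moves only by the shell command python3 -m pendant 'ROWS' [FORCE]. ROWS is JSON, a list that holds one entry, the list of rows, each a list of 7 numbers: the shift along the world's x, y, z in mm, then the turn, a rotation vector about the world's x, y, z in rad, then the closure in counts, from 0 (fully open) to 255 (shut). A call has 1 to 12 rows; each row is the pose to reach, as a shift and turn from the pose commanded when the call began; what a row does not reach only later rows make up. A row lasts 1/12 s, in which the tool goes at most 41.7 mm and 7.16 degrees, less where a joint would pass 70% of its speed; a pose out of reach is approached as far as the arm can. A call with a gripper value outside its range is refused whole. The fingers move at their own pace and stop on an object; FORCE is the grip in N (left out, the last holds). Time passes only in rows, so rows that repeat a pose let the fingers close. It gives the time, the measured TCP pose, the force, the opening and the grip force at its end, in the units of the state.
- robot.read_state(): the state, without advancing time (a new reading comes with each control period).
- cams.get_image(name): name is "scene" or "top" or "wrist"; returns the picture (420x560x3 uint8, red, green, blue); there is no depth.
- cams.camera_model(name): a dict with "camera_matrix" (3x3 intrinsics, pixels), "cam_to_world" (4x4, takes a point from camera to world coordinates). Camera axes: x right, y down, z forward; pixel columns grow to the right and rows downward; lengths in mm; the calibration is good to about 2 mm. A picture is of the moment at which its call begins: read the wrist's pose just before it. camera_model takes no time and is no camera call; for the wrist camera it gives the pose at the moment of the call.
- robot.sign_off(): hands the job in; it is judged then, once.
The state is a dict: "time_s": time; "qpos": joint angles; "qd": joint speeds; "tau": joint torques, N m; "ee_pos": TCP position; "eef_rot": TCP orientation; "contact_force": force on the tool from outside, world axes, zero at the start; "wrist_torque": the same for the moment, N m; "width": opening from 0.0 (shut) to 1.0 (fully open); "grasp_force": force on a finger pad.
Only numpy, scipy, OpenCV 4.12 (cv2) and the standard library are available. Lean on these libraries where they do the work, as an engineer would, in place of code of your own. Each camera call takes 0.05 s, during which the arm holds its last target. There are 200 camera calls.

### The job

Tidy the little book rack: push the books back until all three stand upright with their far edges against the slatted back, spines in line, and slide the house-shaped wooden bookend along the rack until it holds the books snugly together against the fixed end panel. Only push things: do not lift the books or the bookend or tip them over, leave the pencil cup, the small bottle and the toy car where they are, and finish with the hand clear.

Things in the scene. Friction and masses are not known exactly. Their poses are not given: they have to be found in the camera images.
- rack: Fixed beech book rack, x away from the robot, y to the left along the row. Origin: centre of its underside, on the table. Base board 150 (x) by 360 mm (y), top at z = 12. Back: two slats, front faces at x = +63, top at z = 77. One end panel 12 thick at the +y end: inner face y = +168, as deep as the board, top at z = 117. Front (-x) and -y end are open.
- book_thick: Loose thick board book standing upright in the rack: 30 mm thick (its y), 120 deep (x), 120 tall (z), about 0.3 kg, spine (flat -x face) to the robot, same cover as the others. Origin: centre of its underside. The books stand in any order with gaps, each 0 to 50 mm short of home; home is with its far edge on the slats: origin at x = +3 mm in the rack's frame.
- book_medium: Loose middling board book standing upright in the rack: 24 mm thick (its y), 120 deep (x), 120 tall (z), about 0.25 kg, spine (flat -x face) to the robot, same cover as the others. Origin: centre of its underside. The books stand in any order with gaps, each 0 to 50 mm short of home; home is with its far edge on the slats: origin at x = +3 mm in the rack's frame.
- book_thin: Loose thin board book standing upright in the rack: 18 mm thick (its y), 120 deep (x), 120 tall (z), about 0.2 kg, spine (flat -x face) to the robot, same cover as the others. Origin: centre of its underside. The books stand in any order with gaps, each 0 to 50 mm short of home; home is with its far edge on the slats: origin at x = +3 mm in the rack's frame.
- bookend: Loose house-shaped beech bookend, 0.45 kg, on the base board on the -y side of all the books. 90 mm deep (x), 60 thick (y), walls 50 high, roof ridge along y 101 high; flat upright gable faces at y = +30 (to the books) and -30. Origin: centre of its underside, axes like the rack's. Turns if pushed off its middle. With the 72 mm of books snug its origin is at y = +66 in the rack's frame.
- pencil_cup: White ceramic cup of pencils, 72 mm across and 95 mm high (pencils to 155 mm), on the table beyond the outside of the rack's end panel; bystander. Origin: centre of its underside.
- oil_bottle: Small brown bottle with a black cap, 36 mm across, 80 mm high, on the table behind the rack's back; bystander. Origin: centre of its underside.
- toy_car: Wooden toy car 90 mm long, 52 mm wide, 49 mm high, on the table in front and to the right of the rack's open end; bystander. Origin: centre of its underside.
Not all that is in view belongs to the job. Leave any purple look-alike of the book_thin alone.

How it is judged:
By the outcome, as a careful person would: the job done as asked, in the order asked, and still so for the second after the job is handed in, with the robot touching nothing.
It also fails if it takes over 61 s, if anything falls off the work surface, if the arm or the gripper's body presses on something with over 40 N, if the wrist force passes 120 N, or if a joint passes its speed limit or range.

## Working session

There is one attempt and no reset: what is moved stays moved. The work goes in short steps, Python scripts to look and compute and a shell command to move; the robot and the scene stay as the last step left them, time stands still between calls to the robot, and variables do not carry over. Pictures are saved under pics/ and viewed, at most 10 in all, crops included, and the job is handed in when it is done.

```bash
mkdir -p pics; ls
python3 - <<'E'
from rig import robot,cams
import cv2,numpy as np
a=cams.get_image("scene");b=cams.get_image("top")
cv2.imwrite("pics/scene.png",a[:,:,::-1]);cv2.imwrite("pics/top.png",b[:,:,::-1])
for n in("scene","top"):
    m=cams.camera_model(n);print(np.round(m["camera_matrix"],1).tolist(),np.round(m["cam_to_world"],3).tolist())
s=robot.read_state();print(s["time_s"],s["ee_pos"],s["eef_rot"],s["width"])
E
```

```text
pics
[[436.3, 0.0, 285.5], [0.0, 436.3, 214.7], [0.0, 0.0, 1.0]] [[0.357, 0.615, -0.703, 1340.299], [0.934, -0.252, 0.254, -242.077], [-0.021, -0.747, -0.665, 756.583], [0.0, 0.0, 0.0, 1.0]]
[[397.1, 0.0, 281.5], [0.0, 397.1, 209.7], [0.0, 0.0, 1.0]] [[-0.148, -0.963, 0.224, 408.86], [-0.989, 0.144, -0.032, 35.549], [-0.002, -0.226, -0.974, 927.3], [0.0, 0.0, 0.0, 1.0]]
0.1 [ 147.59376579 -555.30176592  238.21333224] [ 9.91576243e-01  1.29521835e-01 -9.71974817e-05 -7.99304807e-04] 0.9949967632351296
```

View pics/scene.png

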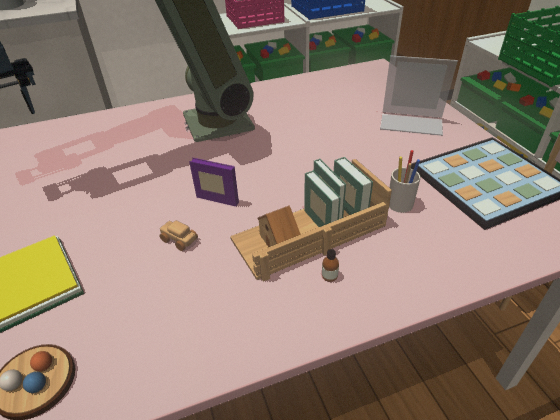

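View pics/top.png

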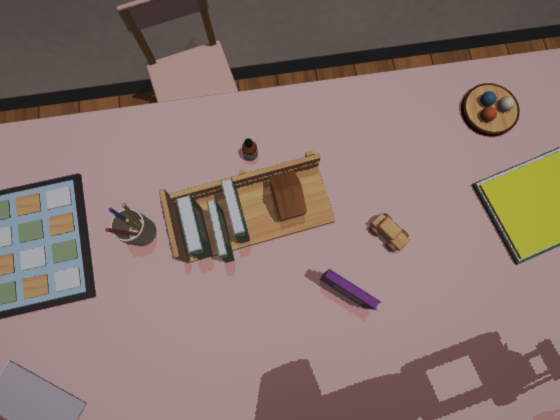

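The scene view shows the rack with three white-paged books (about 325,195 to 352,185), the house bookend (278,227), the cup, bottle and car. The top view shows the rack running from (168,225) to (325,190). The purple look-alike lies outside the rack at top (350,290) and scene (214,182), so I leave it alone. Next is one enlarged crop to pick the corners.

Run:
```python
import cv2
b=cv2.imread("pics/top.png")[145:265,155:340]
c=cv2.resize(b,None,fx=4,fy=4,interpolation=cv2.INTER_CUBIC)
for i in range(0,185,20): cv2.putText(c,str(155+i),(i*4,10),0,.4,(0,0,255),1); cv2.line(c,(i*4,12),(i*4,20),(0,0,255),1)
for i in range(0,120,20): cv2.putText(c,str(145+i),(0,i*4+4),0,.4,(0,0,255),1)
cv2.imwrite("pics/crop1.png",c)
```

```text
(no output)
```

View pics/crop1.png

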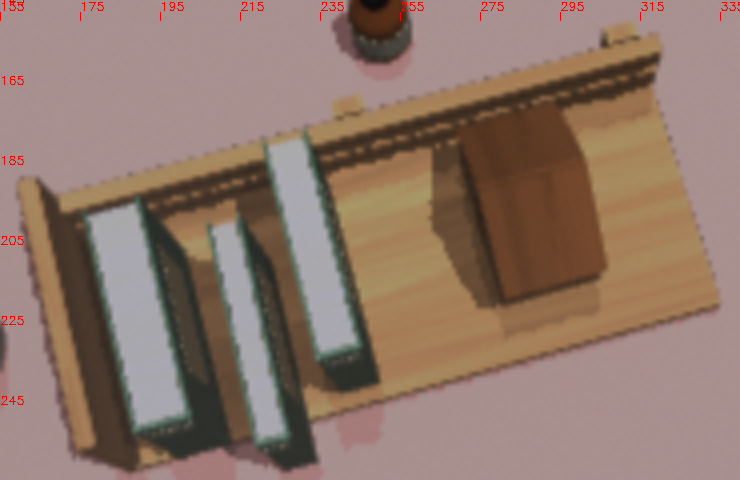

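```bash
cat > h.py <<'E'
import numpy as np
from rig import robot,cams
def cast(name,uv,z,M=None):
    m=M or cams.camera_model(name);K=m["camera_matrix"];T=np.array(m["cam_to_world"])
    d=T[:3,:3]@np.linalg.solve(np.array(K),[uv[0],uv[1],1.]);o=T[:3,3]
    return (o+d*(z-o[2])/d[2])
E
python3 - <<'E'
from h import *
f=lambda p,z:cast("top",(p[0]/4+155-.4,p[1]/4+145-.4),z)[:2]
G={'panel top BO,BI,FI,FO':([(20,178),(40,178),(97,447),(77,455)],117),'board FR, BR':([(720,305)],12),'slat top front R, L':([(660,55),(60,212)],77),
'thick':([(85,212),(138,200),(190,420),(135,433)],132),'thin':([(208,224),(240,214),(290,438),(258,447)],132),'med':([(266,143),(306,130),(360,348),(318,360)],132),
'ridge':([(475,167),(583,155)],113),'eave':([(505,303),(607,268)],62)}
W={k:np.array([f(p,z) for p in P]) for k,(P,z) in G.items()}
sl=W['slat top front R, L']; dy=sl[1]-sl[0]; ang1=np.arctan2(-dy[0],dy[1])
pn=W['panel top BO,BI,FI,FO']; dx=pn[1]-pn[2]; ang2=np.arctan2(dx[1],dx[0])
dx=pn[0]-pn[3];ang3=np.arctan2(dx[1],dx[0])
print(ang1,ang2,ang3)
th=(2*ang1+ang2+ang3)/4;c,s=np.cos(th),np.sin(th);R=np.array([[c,-s],[s,c]])
# origin estimates
e=[pn[1]-R@[75,168],pn[2]-R@[-75,168],W['board FR, BR'][0]-R@[-75,-180],sl[0]-R@[63,-180],sl[1]-R@[63,168]]
print(np.round(e,1)); o=np.mean(e,0); print('o',o,'th',th)
for k,w in W.items(): print(k,np.round(w,0).tolist(),'rack:',np.round((w-o)@R,1).tolist())
for k,p,z in(('car',(389,232),30),('cup',(128,228),80),('bottle',(250,148),70),('purple',(350,290),130)):
    w=cast("top",p,z)[:2];print(k,w,(w-o)@R)
E
```

```text
0.12001584293105096 0.11622301914729032 0.1133951343787497
[[621.5  72.1]
 [623.8  72.5]
 [627.7  73.7]
 [626.2  76.1]
 [625.5  74.6]]
o [624.9502186   73.78837451] th 0.11741245984703548
panel top BO,BI,FI,FO [[678.0, 258.0], [676.0, 248.0], [530.0, 231.0], [527.0, 241.0]] rack: [[74.2, 176.9], [71.4, 166.7], [-76.3, 166.9], [-77.6, 177.6]]
board FR, BR [[574.0, -114.0]] rack: [[-72.2, -180.4]]
slat top front R, L [[710.0, -95.0], [668.0, 249.0]] rack: [[64.5, -177.9], [63.6, 168.7]]
thick [[650.0, 222.0], [652.0, 194.0], [534.0, 180.0], [532.0, 207.0]] rack: [[41.9, 144.5], [41.0, 116.6], [-77.9, 115.6], [-77.1, 143.7]]
thin [[634.0, 160.0], [637.0, 143.0], [518.0, 131.0], [515.0, 147.0]] rack: [[18.9, 84.4], [19.8, 67.3], [-99.9, 69.3], [-100.1, 85.8]]
med [[673.0, 125.0], [677.0, 104.0], [558.0, 90.0], [555.0, 112.0]] rack: [[53.6, 45.5], [55.1, 23.6], [-64.8, 24.3], [-65.2, 46.4]]
ridge [[649.0, 19.0], [647.0, -39.0]] rack: [[17.8, -57.7], [9.1, -115.1]]
eave [[584.0, 12.0], [595.0, -47.0]] rack: [[-47.8, -56.3], [-43.5, -116.5]]
car [ 527.05082739 -229.444745  ] [-132.74696103 -289.67716496]
cup [612.73498515 343.09992493] [ 19.41679743 268.88828739]
bottle [760.89474635  57.64499931] [133.11747805 -31.95716234]
purple [411.84447646 -99.9420066 ] [-231.98980115 -147.57044017]
```

Order from the end panel (+y): thick, thin, medium, then the bookend. The rack origin is about (625, 74) with yaw 0.117. I'll move over with the fingers shut.

```bash
python3 -m pendant '[[[150,343,0,0,0,-0.143,255],[150,343,0,0,0,-0.143,255],[150,343,0,0,0,-0.143,255],[150,343,0,0,0,-0.143,255],[150,343,0,0,0,-0.143,255],[150,343,0,0,0,-0.143,255],[150,343,0,0,0,-0.143,255],[150,343,0,0,0,-0.143,255],[150,343,0,0,0,-0.143,255],[150,343,0,0,0,-0.143,255],[150,343,0,0,0,-0.143,255]]]' 20
python3 -m pendant '[[[150,343,0,0.09,-0.78,0,255],[150,343,0,0.09,-0.78,0,255],[150,343,0,0.09,-0.78,0,255],[150,343,0,0.09,-0.78,0,255],[150,343,0,0.09,-0.78,0,255],[150,343,0,0.09,-0.78,0,255],[150,343,0,0.09,-0.78,0,255],[150,343,0,0.09,-0.78,0,255],[150,343,0,0.09,-0.78,0,255],[150,343,0,0.09,-0.78,0,255],[150,343,0,0.09,-0.78,0,255],[150,343,0,0.09,-0.78,0,255]]]'
cat >> h.py <<'E'
TH=.1174;O=np.array([625.,74.]);RR=np.array([[np.cos(TH),-np.sin(TH)],[np.sin(TH),np.cos(TH)]])
def st():
    from scipy.spatial.transform import Rotation as Q
    s=robot.read_state();p=s["ee_pos"];A=Q.from_quat(s["eef_rot"]).as_matrix()
    z=A[:,2]; zr=np.r_[RR.T@z[:2],z[2]]; yr=RR.T@A[:2,1]
    print('t',round(s["time_s"],2),'w',np.round(p,1),'rack',np.round((p[:2]-O)@RR,1),'toolz(rack)',np.round(zr,2),'tooly',np.round(yr,2),'F',np.round(s["contact_force"],1),'wid',round(s["width"],2),'q',np.round(s["qpos"],2))
E
python3 -c "from h import *;st()"
```

```text
time_s: 1.02
ee_pos: [298.2, -210.9, 238.9]
eef_rot: [0.998, 0.061, -0.0, 0.0]
contact_force: [0.2, -0.8, 0.6]
width: 0.228
grasp_force: 0.0
time_s: 2.02
ee_pos: [426.4, 73.9, 233.7]
eef_rot: [0.926, 0.05, 0.373, -0.014]
contact_force: [-0.1, -0.5, 0.9]
width: -0.0
grasp_force: 0.0
t 2.02 w [426.4  73.9 233.7] rack [-197.2   23.1] toolz(rack) [ 0.69 -0.02 -0.72] tooly [-0.01 -1.  ] F [-0.1 -0.5  0.9] wid -0.0 q [ 0.2  -0.18  2.38 -0.38  0.19  2.  ]
```

The 45° tilt runs close to the wrist singularity. A 20° tilt is enough if the body passes above the books.

```bash
python3 -m pendant '[[[26,57,0,-0.048,0.41,0,255],[26,57,0,-0.048,0.41,0,255],[26,57,0,-0.048,0.41,0,255],[26,57,0,-0.048,0.41,0,255],[26,57,0,-0.048,0.41,0,255],[26,57,0,-0.048,0.41,0,255],[26,57,0,-0.048,0.41,0,255],[26,57,0,-0.048,0.41,0,255],[26,57,0,-0.048,0.41,0,255],[26,57,0,-0.048,0.41,0,255]]]'
python3 -c "from h import *;st()"
```

```text
time_s: 2.85
ee_pos: [451.1, 131.4, 233.9]
eef_rot: [0.983, 0.056, 0.176, -0.003]
contact_force: [-0.0, -0.1, 0.4]
width: 0.007
grasp_force: 0.0
t 2.85 w [451.1 131.4 233.9] rack [-165.9   77.4] toolz(rack) [ 0.35 -0.01 -0.94] tooly [-0.01 -1.  ] F [-0.  -0.1  0.4] wid 0.01 q [ 0.31  0.    2.02 -0.12  0.77  1.84]
```

```bash
python3 -m pendant '[[[0,0,-40,0,0,0,255],[0,0,-80,0,0,0,255],[0,0,-120,0,0,0,255],[0,0,-156,0,0,0,255],[0,0,-156,0,0,0,255],[10,1,-156,0,0,0,255],[20,2,-156,0,0,0,255],[25,3,-156,0,0,0,255],[30,3.5,-156,0,0,0,255],[35,4,-156,0,0,0,255],[40,5,-156,0,0,0,255],[45,5.5,-156,0,0,0,255]]]'
python3 -m pendant '[[[5,0.6,0,0,0,0,255],[10,1.2,0,0,0,0,255],[15,1.8,0,0,0,0,255],[20,2.4,0,0,0,0,255],[25,3,0,0,0,0,255],[28,3.3,0,0,0,0,255],[30,3.5,0,0,0,0,255],[30,3.5,0,0,0,0,255],[30,3.5,0,0,0,0,255]]]'
python3 -c "from h import *;st()
import cv2;a=cams.get_image('top')[145:265,155:340,::-1];cv2.imwrite('pics/t2.png',cv2.resize(a,None,fx=4,fy=4,interpolation=2))"
```

```text
time_s: 3.85
ee_pos: [497.2, 137.3, 78.6]
eef_rot: [0.983, 0.056, 0.176, -0.003]
contact_force: [-1.2, -0.3, 0.8]
width: 0.001
grasp_force: 0.7
time_s: 4.6
ee_pos: [527.1, 140.9, 78.0]
eef_rot: [0.983, 0.056, 0.176, -0.003]
contact_force: [-0.8, 0.5, 0.2]
width: 0.007
grasp_force: 0.0
t 4.6 w [527.1 140.9  78. ] rack [-89.4  77.9] toolz(rack) [ 0.35 -0.01 -0.94] tooly [-0.01 -1.  ] F [-0.8  0.5  0.2] wid 0.01 q [ 0.28  0.32  2.11 -0.19  0.37  1.91]
```

View pics/t2.png

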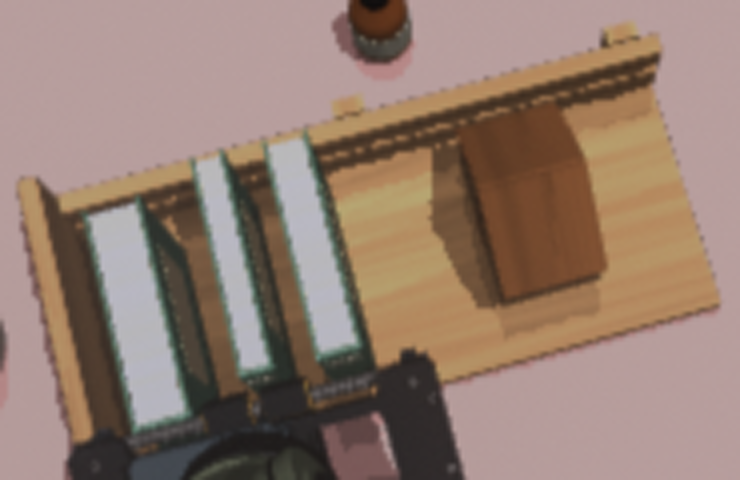

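The thin book moved straight back. Its far edge is at crop (193,160), level with the medium book, about 9 mm short of home. I'll continue to contact.

```bash
python3 -m pendant '[[[2,0.2,0,0,0,0,255],[4,0.5,0,0,0,0,255],[6,0.7,0,0,0,0,255],[7,0.8,0,0,0,0,255],[7,0.8,0,0,0,0,255]]]'
python3 -m pendant '[[[1,0.1,0,0,0,0,255],[2,0.2,0,0,0,0,255],[2,0.2,0,0,0,0,255]]]'
python3 -m pendant '[[[1,0.1,0,0,0,0,255],[2,0.2,0,0,0,0,255],[2,0.2,0,0,0,0,255]]]'
python3 -c "from h import *;st()"
```

```text
time_s: 5.07
ee_pos: [534.1, 141.7, 78.0]
eef_rot: [0.983, 0.056, 0.176, -0.003]
contact_force: [0.2, -0.6, 1.3]
width: 0.008
grasp_force: 0.1
time_s: 5.32
ee_pos: [534.8, 141.6, 77.7]
eef_rot: [0.983, 0.056, 0.175, -0.003]
contact_force: [-4.7, -0.6, 2.6]
width: 0.004
grasp_force: 2.3
time_s: 5.57
ee_pos: [535.2, 141.5, 77.2]
eef_rot: [0.983, 0.056, 0.173, -0.003]
contact_force: [-9.5, 0.4, 7.4]
width: 0.008
grasp_force: 4.7
t 5.57 w [535.2 141.5  77.2] rack [-81.3  77.5] toolz(rack) [ 0.34 -0.02 -0.94] tooly [-0.01 -1.  ] F [-9.5  0.4  7.4] wid 0.01 q [ 0.28  0.33  2.09 -0.19  0.38  1.89]
```

```bash
python3 -m pendant '[[[-37,-4.4,0,0,0,0,255],[-37,-4.4,0,0,0,0,255],[-40,22,0,0,0,0,255],[-43.4,48,0,0,0,0,255],[-43.4,48,0,0,0,0,255],[-33.4,49.2,0,0,0,0,255],[-28.4,49.8,0,0,0,0,255],[-23.4,50.4,0,0,0,0,255],[-18.4,51,0,0,0,0,255],[-13.4,51.6,0,0,0,0,255],[-13.4,51.6,0,0,0,0,255]]]'
python3 -c "from h import *;st()"
python3 -m pendant '[[[2,0.2,0,0,0,0,255],[4,0.5,0,0,0,0,255],[5,0.6,0,0,0,0,255],[5,0.6,0,0,0,0,255]]]'
python3 -m pendant '[[[1,0.1,0,0,0,0,255],[2,0.2,0,0,0,0,255],[2,0.2,0,0,0,0,255]]]'
python3 -c "from h import *;st()"
```

```text
time_s: 6.48
ee_pos: [525.9, 193.3, 78.2]
eef_rot: [0.983, 0.055, 0.176, -0.003]
contact_force: [0.3, -0.6, 0.1]
width: 0.003
grasp_force: 0.0
t 6.48 w [525.9 193.3  78.2] rack [-84.4 130.1] toolz(rack) [ 0.35 -0.01 -0.94] tooly [-0.01 -1.  ] F [ 0.3 -0.6  0.1] wid 0.0 q [ 0.39  0.34  2.07 -0.28  0.4   2.09]
time_s: 6.82
ee_pos: [528.1, 193.6, 77.5]
eef_rot: [0.983, 0.056, 0.174, -0.003]
contact_force: [-4.6, -1.0, 3.1]
width: 0.008
grasp_force: 2.4
time_s: 7.07
ee_pos: [528.6, 193.5, 77.2]
eef_rot: [0.983, 0.056, 0.173, -0.002]
contact_force: [-9.9, -0.6, 7.0]
width: 0.007
grasp_force: 5.0
t 7.07 w [528.6 193.5  77.2] rack [-81.8 130. ] toolz(rack) [ 0.34 -0.02 -0.94] tooly [-0.01 -1.  ] F [-9.9 -0.6  7. ] wid 0.01 q [ 0.39  0.35  2.06 -0.27  0.41  2.08]
```

```bash
python3 -m pendant '[[[-25,-2.9,0,0,0,0,255],[-25,-2.9,0,0,0,0,255],[-20,-40,0,0,0,0,255],[-16,-74,0,0,0,0,255],[-14,-97.2,0,0,0,0,255],[-14,-97.2,0,0,0,0,255],[-7,-96.4,0,0,0,0,255],[-2,-95.8,0,0,0,0,255],[3,-95.2,0,0,0,0,255],[6,-94.9,0,0,0,0,255],[6,-94.9,0,0,0,0,255]]]'
python3 -c "from h import *;st()"
python3 -m pendant '[[[1,0.1,0,0,0,0,255],[2,0.2,0,0,0,0,255],[3,0.3,0,0,0,0,255],[3,0.3,0,0,0,0,255]]]'
python3 -m pendant '[[[1,0.1,0,0,0,0,255],[2,0.2,0,0,0,0,255],[2,0.2,0,0,0,0,255]]]'
python3 -c "from h import *;st()"
```

```text
time_s: 7.98
ee_pos: [538.4, 100.6, 78.1]
eef_rot: [0.983, 0.057, 0.176, -0.004]
contact_force: [-0.4, 0.2, 0.2]
width: 0.005
grasp_force: 0.0
t 7.98 w [538.4 100.6  78.1] rack [-82.9  36.5] toolz(rack) [ 0.35 -0.01 -0.94] tooly [-0. -1.] F [-0.4  0.2  0.2] wid 0.0 q [ 0.18  0.32  2.11 -0.11  0.36  1.73]
time_s: 8.32
ee_pos: [540.0, 100.0, 77.8]
eef_rot: [0.983, 0.056, 0.175, -0.003]
contact_force: [-2.4, 0.8, 1.0]
width: 0.001
grasp_force: 1.0
time_s: 8.57
ee_pos: [540.5, 99.8, 77.4]
eef_rot: [0.983, 0.056, 0.174, -0.003]
contact_force: [-7.4, 0.5, 4.2]
width: 0.007
grasp_force: 3.4
t 8.57 w [540.5  99.8  77.4] rack [-80.9  35.5] toolz(rack) [ 0.34 -0.01 -0.94] tooly [-0.01 -1.  ] F [-7.4  0.5  4.2] wid 0.01 q [ 0.18  0.33  2.1  -0.1   0.37  1.73]
```

```bash
python3 -m pendant '[[[-40,-4.7,0,0,0,0,255],[-40,-4.7,20,0,0,0,255],[-40,-4.7,60,0,0,0,255],[-40,-4.7,100,0,0,0,255],[-40,-4.7,130,-0.04,0.35,0,255],[-40,-4.7,130,-0.04,0.35,0,255],[-40,-4.7,130,-0.04,0.35,0,255],[-40,-4.7,130,-0.04,0.35,0,255]]]'
python3 - <<'E'
from h import *
st()
import cv2
m=cams.camera_model("top")
for p in[(505,303),(607,268),(555,100),(460,130)]:
    w=cast("top",(p[0]/4+154.6,p[1]/4+144.6),62,m)[:2];print(np.round((w-O)@RR,1))
w=np.array([cast("top",(p[0]/4+154.6,p[1]/4+144.6),113,m)[:2] for p in [(475,178),(583,150)]]);print('ridge',(w-O)@RR)
a=cams.get_image('top')[145:265,155:340,::-1];cv2.imwrite('pics/t3.png',cv2.resize(a,None,fx=4,fy=4,interpolation=2))
E
```

```text
time_s: 9.23
ee_pos: [507.2, 95.8, 209.4]
eef_rot: [0.998, 0.058, 0.003, 0.006]
contact_force: [1.2, 0.1, -0.2]
width: 0.006
grasp_force: 0.0
t 9.23 w [507.2  95.8 209.4] rack [-114.4   35.5] toolz(rack) [ 0.   -0.01 -1.  ] tooly [-0. -1.] F [ 1.2  0.1 -0.2] wid 0.01 q [ 0.17  0.25  1.75 -0.01  1.14  1.63]
[-47.9 -56.5]
[ -43.6 -116.7]
[  59.1 -115.3]
[ 56.  -58.2]
ridge [[  11.82109848  -56.34519978]
 [  11.67318514 -116.10450081]]
```

View pics/t3.png

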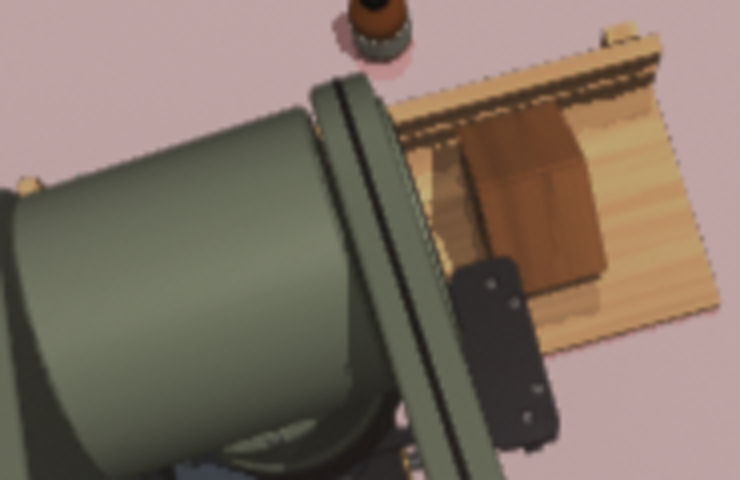

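The top view shows the bookend still at (530,200) in the crop, with the arm over the books. I'll swing round to the open end with the tool turned 90°.

```bash
python3 -m pendant '[[[16,-26,0,0,0,0.12,255],[32,-52,0,0,0,0.24,255],[48,-78,0,0,0,0.36,255],[64,-104,0,0,0,0.48,255],[80,-130,0,0,0,0.6,255],[96,-156,0,0,0,0.72,255],[112,-170,0,0,0,0.84,255],[128,-185,0,0,0,0.96,255],[140,-195,0,0,0,1.08,255],[146,-200,0,0,0,1.2,255],[146,-205,0,0,0,1.32,255],[146,-205,0,0,0,1.44,255]]]'
python3 -m pendant '[[[0,-5,0,0,0,0.12,255],[0,-5,0,0,0,0.131,255],[0,-5,0,0.258,0.03,0.131,255],[0,-5,0,0.258,0.03,0.131,255],[0,-5,0,0.258,0.03,0.131,255],[0,-5,0,0.258,0.03,0.131,255]]]'
python3 - <<'E'
from h import *
st()
import cv2
a=cams.get_image('wrist');cv2.imwrite('pics/w1.png',a[:,:,::-1])
m=cams.camera_model('wrist');print(np.round(m["cam_to_world"],3).tolist())
a=cams.get_image('top')[130:280,155:355,::-1];cv2.imwrite('pics/t4.png',cv2.resize(a,None,fx=4,fy=4,interpolation=2))
E
```

```text
time_s: 10.28
ee_pos: [647.6, -110.6, 206.7]
eef_rot: [0.711, 0.704, 0.005, 0.005]
contact_force: [-0.6, -0.1, 0.5]
width: 0.007
grasp_force: 0.0
time_s: 10.78
ee_pos: [647.8, -116.1, 206.5]
eef_rot: [0.661, 0.739, 0.084, -0.098]
contact_force: [-0.2, -0.2, -1.1]
width: 0.002
grasp_force: 0.0
t 10.78 w [ 647.8 -116.1  206.5] rack [   0.4 -191.4] toolz(rack) [-0.    0.26 -0.97] tooly [ 1.   -0.01] F [-0.2 -0.2 -1.1] wid 0.0 q [-0.3   0.52  1.35  0.24  1.39 -0.47]
[[0.994, 0.113, -0.001, 643.082], [0.113, -0.993, -0.034, -74.925], [-0.004, 0.034, -0.999, 369.805], [0.0, 0.0, 0.0, 1.0]]
```

View pics/w1.png

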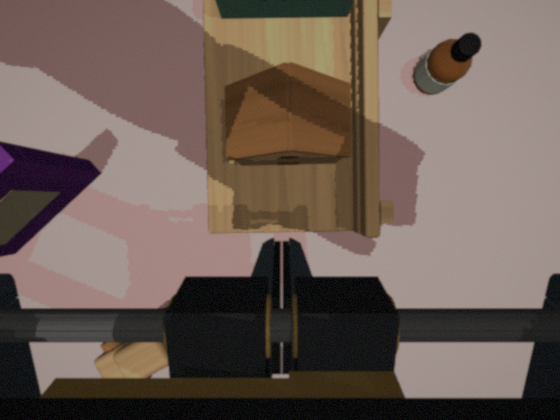

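The wrist view shows the bookend's near gable with eave corners at (226,163) and (350,156) and the ridge end at (288,151). It is turned about 3°. I'll convert these to rack coordinates.

Run:
```python
from h import *
m=cams.camera_model('wrist')
for p,z in[((226,163),62),((350,156),62),((288,151),113),((290,63),113),((210,233),12),((206,60),12)]:
    print(p,z,np.round((cast('wrist',p,z,m)[:2]-O)@RR,1))
```

```text
(226, 163) 62 [ -46.5 -118.1]
(350, 156) 62 [  56.7 -112.6]
(288, 151) 113 [   4.4 -115.1]
(290, 63) 113 [  5.9 -54.8]
(210, 233) 12 [ -70.2 -181. ]
(206, 60) 12 [-72.5 -14.6]
```

```bash
python3 -m pendant '[[[3,16,-40,0,0,0,255],[3,16,-80,0,0,0,255],[3,16,-120,0,0,0,255],[3,16,-147,0,0,0,255],[3,16,-147,0,0,0,255]]]'
python3 -c "from h import *;st()"
python3 -m pendant '[[[-1,10,0,0,0,0,255],[-2,20,0,0,0,0,255],[-3.5,30,0,0,0,0,255],[-4,36,0,0,0,0,255],[-5,44,0,0,0,0,255],[-6,52,0,0,0,0,255],[-7,60,0,0,0,0,255],[-8,68,0,0,0,0,255],[-9,76,0,0,0,0,255],[-10,84,0,0,0,0,255],[-11,92,0,0,0,0,255],[-12,100,0,0,0,0,255]]]'
python3 - <<'E'
from h import *
st()
import cv2
a=cams.get_image('wrist');cv2.imwrite('pics/w2.png',a[:,:,::-1])
E
```

```text
time_s: 11.3
ee_pos: [647.2, -96.0, 55.2]
eef_rot: [0.659, 0.74, 0.081, -0.103]
contact_force: [-0.2, 0.8, -0.2]
width: 0.003
grasp_force: 0.0
t 11.3 w [647.2 -96.   55.2] rack [   2.1 -171.4] toolz(rack) [-0.01  0.26 -0.97] tooly [1. 0.] F [-0.2  0.8 -0.2] wid 0.0 q [-0.28  0.64  1.53  0.27  1.1  -0.53]
time_s: 12.3
ee_pos: [639.3, 2.1, 60.9]
eef_rot: [0.66, 0.74, 0.085, -0.098]
contact_force: [-0.9, -3.5, 2.2]
width: 0.003
grasp_force: 1.5
t 12.3 w [639.3   2.1  60.9] rack [  5.8 -73.1] toolz(rack) [-0.    0.26 -0.97] tooly [ 1. -0.] F [-0.9 -3.5  2.2] wid 0.0 q [-0.14  0.6   1.61  0.29  1.02 -0.42]
```

View pics/w2.png

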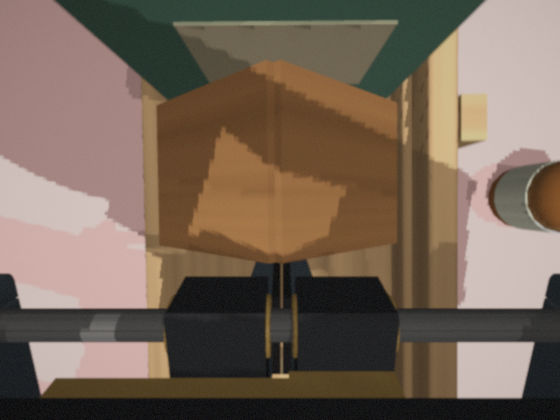

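The bookend is now square (near eave corners at (160,246) and (398,243)) and the pusher is centred on the ridge. I'll keep pushing.

```bash
python3 -m pendant '[[[-0.7,6,0,0,0,0,255],[-1.4,12,0,0,0,0,255],[-2.1,18,0,0,0,0,255],[-2.8,24,0,0,0,0,255],[-3.5,30,0,0,0,0,255],[-4.2,36,0,0,0,0,255],[-4.9,42,0,0,0,0,255],[-5.6,48,0,0,0,0,255],[-5.9,50,0,0,0,0,255],[-5.9,50,0,0,0,0,255]]]'
python3 -m pendant '[[[-0.6,5,0,0,0,0,255],[-1.2,10,0,0,0,0,255],[-1.8,15,0,0,0,0,255],[-2.4,20,0,0,0,0,255],[-2.9,25,0,0,0,0,255],[-2.9,25,0,0,0,0,255]]]'
python3 - <<'E'
from h import *
st()
import cv2
a=cams.get_image('wrist');b=cams.get_image('top')[130:280,155:355]
o=np.zeros((420,800,3),np.uint8);o[:,:400]=cv2.resize(a,(400,300))[np.r_[0:300,[299]*120]];o[:300,400:]=cv2.resize(b,(400,300),interpolation=2)
cv2.imwrite('pics/w3.png',o[:,:,::-1])
E
```

```text
time_s: 13.18
ee_pos: [633.2, 52.3, 60.9]
eef_rot: [0.659, 0.741, 0.085, -0.099]
contact_force: [0.8, -1.1, 0.6]
width: 0.005
grasp_force: 0.6
time_s: 13.68
ee_pos: [630.4, 77.3, 61.0]
eef_rot: [0.659, 0.741, 0.085, -0.098]
contact_force: [-0.1, -2.2, -0.8]
width: 0.006
grasp_force: 1.1
t 13.68 w [630.4  77.3  61. ] rack [5.7 2.7] toolz(rack) [-0.    0.26 -0.97] tooly [ 1. -0.] F [-0.1 -2.2 -0.8] wid 0.01 q [-0.02  0.58  1.64  0.31  0.98 -0.32]
```

View pics/w3.png

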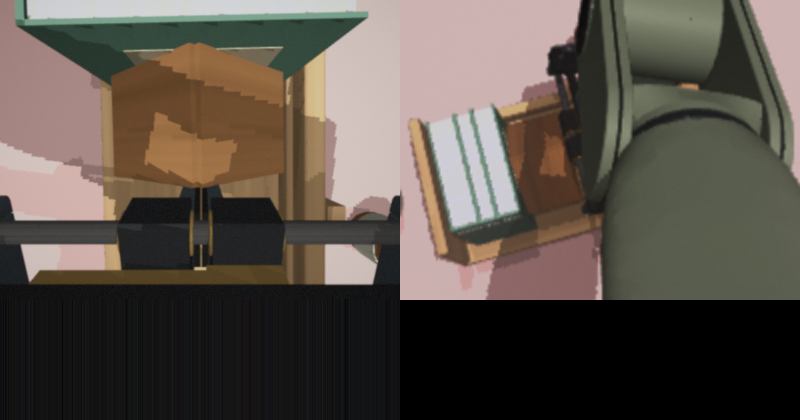

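The books are now together in a block, standing square, with roughly 10 mm left to the panel.

```bash
python3 -m pendant '[[[-0.3,2.5,0,0,0,0,255],[-0.6,5,0,0,0,0,255],[-0.8,7,0,0,0,0,255],[-0.8,7,0,0,0,0,255]]]'
python3 -m pendant '[[[-0.1,1,0,0,0,0,255],[-0.2,2,0,0,0,0,255],[-0.3,3,0,0,0,0,255],[-0.3,3,0,0,0,0,255]]]'
python3 -m pendant '[[[-0.1,1,0,0,0,0,255],[-0.2,2,0,0,0,0,255],[-0.3,3,0,0,0,0,255],[-0.3,3,0,0,0,0,255]]]'
python3 -c "from h import *;st()"
```

```text
time_s: 14.12
ee_pos: [629.9, 83.1, 61.0]
eef_rot: [0.659, 0.741, 0.085, -0.098]
contact_force: [0.7, -4.5, 0.3]
width: 0.006
grasp_force: 2.0
time_s: 14.45
ee_pos: [629.6, 85.9, 61.0]
eef_rot: [0.66, 0.74, 0.085, -0.098]
contact_force: [0.9, -4.9, 0.2]
width: 0.009
grasp_force: 2.4
time_s: 14.78
ee_pos: [629.5, 87.1, 61.0]
eef_rot: [0.659, 0.741, 0.084, -0.096]
contact_force: [0.7, -11.0, 0.1]
width: 0.006
grasp_force: 5.3
t 14.78 w [629.5  87.1  61. ] rack [ 6.  12.5] toolz(rack) [-0.    0.25 -0.97] tooly [ 1. -0.] F [  0.7 -11.    0.1] wid 0.01 q [-0.    0.58  1.65  0.31  0.97 -0.3 ]
```

Contact at about the expected place. One firmer squeeze, then back off and check.

```bash
python3 -m pendant '[[[-0.1,1,0,0,0,0,255],[-0.3,2.5,0,0,0,0,255],[-0.4,3.5,0,0,0,0,255],[-0.4,3.5,0,0,0,0,255]]]'
python3 -m pendant '[[[0.5,-4,0,0,0,0,255],[1,-10,0,0,0,0,255],[4,-35,0,0,0,0,255],[8,-70,0,0,0,0,255],[10,-90,40,0,0,0,255],[10,-90,80,0,0,0,255],[10,-120,120,0,0,0,255],[10,-160,150,0,0,0,255],[10,-200,150,0,0,0,255],[10,-240,150,0,0,0,255],[10,-280,150,0,0,0,255],[10,-280,150,0,0,0,255]]]'
python3 - <<'E'
from h import *
st()
import cv2
a=cams.get_image('scene')[150:275,225:425];b=cams.get_image('top')[145:265,155:340]
cv2.imwrite('pics/fs.png',cv2.resize(a[:,:,::-1],None,fx=4,fy=4,interpolation=2));cv2.imwrite('pics/ft.png',cv2.resize(b[:,:,::-1],None,fx=4,fy=4,interpolation=2))
E
```

```text
time_s: 15.12
ee_pos: [629.5, 87.6, 61.1]
eef_rot: [0.659, 0.742, 0.082, -0.094]
contact_force: [-0.6, -19.5, 3.5]
width: 0.004
grasp_force: 10.0
time_s: 16.12
ee_pos: [638.8, -192.3, 211.0]
eef_rot: [0.661, 0.739, 0.085, -0.097]
contact_force: [-0.6, 0.4, 0.2]
width: 0.006
grasp_force: 0.0
t 16.12 w [ 638.8 -192.3  211. ] rack [ -17.5 -266.1] toolz(rack) [-0.    0.26 -0.97] tooly [ 1.   -0.01] F [-0.6  0.4  0.2] wid 0.01 q [-0.41  0.55  1.29  0.22  1.44 -0.57]
```

View pics/ft.png

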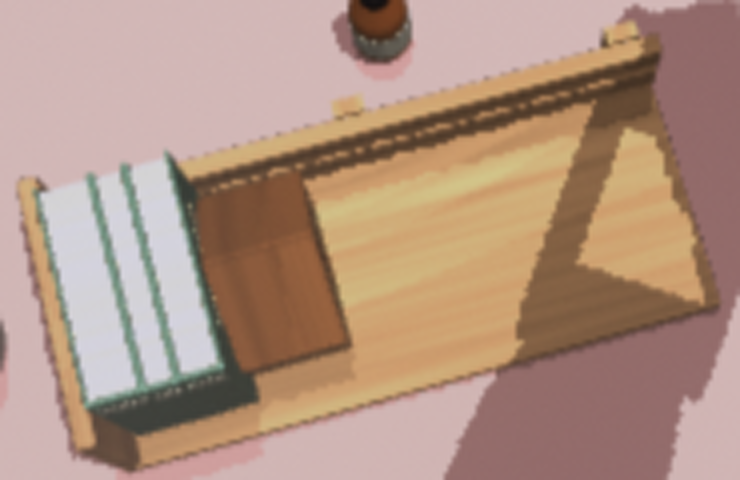

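View pics/fs.png

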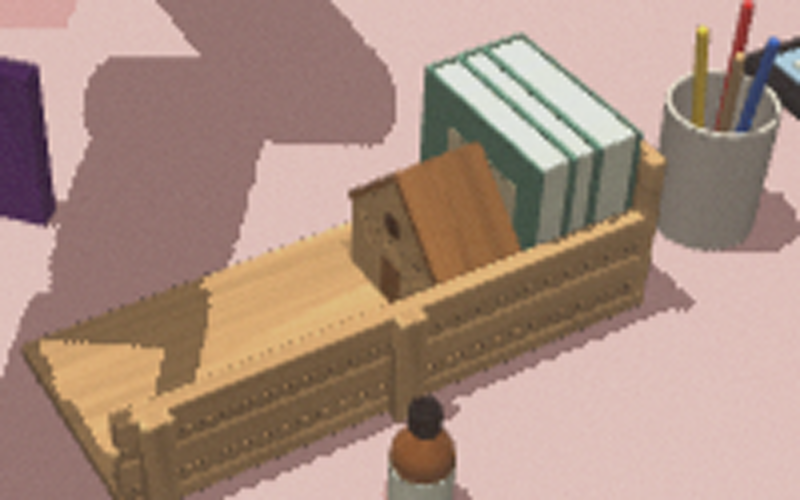

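Both views show the three books upright, flush on the slats and in line. Front corners in the top crop run (90,405), (142,388), (180,380), (222,367). The bookend is square and snug against them, and the hand is clear.

```bash
python3 -c "from rig import robot;print(robot.sign_off())"
```

```text
the job is handed in; nothing more can be done
None
```

I pushed all three books home against the slats with their spines in line, then slid the bookend along until it held them snugly against the end panel. I left the bystanders alone, moved the hand clear, and handed the job in at about 16 s.

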